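Set the antenna mast of a quadcopter to its mark and hold it for clamping

TASK

The antenna mast of the quadcopter on the bench has slid right down into its socket, and the clamp screw is slack. Take hold of the mast and draw it straight up, gently and in line with the socket so that it does not lean over and bind, until the whole band of tape near its lower end has just come out, the lower edge of the band level with the top of the socket; never pull the mast out of the socket. Finish still holding it there, steady, ready for a colleague to tighten the clamp, with the quadcopter left standing where it is and everything else on the bench left alone.

Things in the scene. Friction and masses are not known exactly. Their poses are not given: they have to be found in the camera images.
- mast_center (a point): half-way up the mast's axis, z up. Mast: loose upright bare aluminium tube, 12 mm thick, 170 mm long (85 mm below and above this point), about 45 g, black end plug flush in its top and on that a steel stud 6 mm thick, 8 mm high. At the start it stands on the bore's floor, 70 mm deep; 100 mm of tube stand clear above the socket, grip it anywhere there. Let go, it slides back down
- mast_mark (a point): on the mast's axis at the lower edge of its band of black tape, 30 mm above the mast's foot, 55 mm below mast_center; the band is 6 mm high, runs round the tube and is hidden in the socket at the start, its lower edge 40 mm below the socket's top. At the mark the mast is 40 mm higher than at the start and still 30 mm deep in the socket
- socket_mouth (a point): centre of the mast socket's mouth on the quadcopter, level with the top of the aluminium clamp collar (28 mm across, two clamp ears towards the tail); z up out of the bore, x to the nose. The bore is round, 13 mm wide (1 mm more than the mast), 70 mm deep, upright, with a flat floor; the mouth is 173 mm above the bench
- drone: quadcopter, 1.5 kg, loose on two landing skids (along x, 260 mm long, 220 mm apart), no propellers or battery; origin on the bench under its middle, x to the nose, z up. Two black plates 150 x 110 mm, the upper 148 mm above the bench; four diagonal arms to motors 222 mm out, shafts up to 175 mm above the bench. Mast socket at x = -45 mm, y = 0; nothing near is higher than it
- antenna: bystander: white round antenna head, 64 mm in diameter, 28 mm high, lying beside the quadcopter; origin at the centre of its underside
- driver: bystander: screwdriver with black handle, 170 mm long along its x, 26 mm thick, lying beside the quadcopter; origin under its middle
- dish: bystander: round steel dish with small screws, 94 mm wide, 20 mm high, behind the quadcopter's tail; origin at the centre of its underside
- propeller: bystander: black two-bladed propeller, 252 mm long along its x, 9 mm high, lying in front of the quadcopter's nose; origin at the underside of its hub
- battery: bystander: battery pack, 138 by 44 by 34 mm, to the robot's right; origin at the centre of its underside
- spool: bystander: spool of solder wire lying flat, 56 mm in diameter, 20 mm high, to the robot's left; origin at the centre of its underside
- pencil_cup: bystander: square dark steel cup, 75 mm wide and 95 mm high, with pencils to about 190 mm, to the robot's left; origin at the centre of its underside

How it is judged:
On the way, in this order (a step that is already met when the one before it is completed fails the run):
1. the mast is gripped and on its way up in the socket (z of mast_mark in the frame of socket_mouth above -0.034 m and contact force between the fingers and mast above 1 N), for 0.05 s.
2. the lower edge of the tape band is level with the top of the socket, and the mast is held there (z of mast_mark in the frame of socket_mouth between -0.005 and 0.005 m and contact force between the fingers and mast above 1 N), for 0.5 s.
At the end, for the whole second after the job is handed in: The fingers hold the mast with the lower edge of its tape band within 5 mm of the socket's top, in line with the bore (0.03 rad), at rest and not wedged (under 8 N between mast and quadcopter); the quadcopter stands upright within 10 mm of its place (all of step 2 and horizontal distance between mast_mark and socket_mouth below 0.004 m and angle between the z axis of mast_mark and the z axis of socket_mouth, either way round below 0.03 rad and contact force between mast and drone below 8 N and linear speed of mast below 0.01 m/s and angle between drone's own z axis and vertical below 0.05 rad and distance of drone from where it was at the start of the episode below 0.01 m); the arm keeps its last pose, push and grip.
It fails at once if the mast is pulled almost or wholly out of the socket (less than 12 mm left in the bore) (z of mast_mark in the frame of socket_mouth above 0.018 m).
It fails at once if the mast is drawn askew and binds in the socket (leaning over 0.03 rad, or over 12 N between mast and quadcopter while it is drawn up), or is shoved with over 40 N while it is gripped (angle between the z axis of mast_mark and the z axis of socket_mouth, either way round above 0.03 rad or (z of mast_mark in the frame of socket_mouth above -0.035 m and contact force between mast and drone above 12 N) or contact force between mast and drone above 40 N).
It fails at once if the quadcopter is lifted, tipped or pushed away (distance of drone from where it was at the start of the episode above 0.015 m or angle between drone's own z axis and vertical above 0.08 rad).
It fails at once if the robot presses on the quadcopter (contact force between any of the fingers, the arm and drone above 10 N).
It fails at once if a bystander is disturbed (distance of any of antenna, driver, dish, propeller, battery, spool, pencil_cup from where it was at the start of the episode above 0.03 m).
It also fails if it takes over 40 s, if anything falls off the work surface, if the arm or the gripper's body presses on something with over 40 N, if the wrist force passes 120 N, or if a joint passes its speed limit or range.

ROBOT

A 6-joint arm with a two-finger parallel gripper is mounted at the origin on the work surface. World frame = base frame: x ahead of the robot, y to its left, z up, the work surface at z = 0. Lengths are in m, angles in rad, forces in N, time in s.
With the tool pointing down it reaches from about 0.375 to 0.9 m from the base axis. Payload 3.1 kg.
Tool frame: the origin (TCP) lies on the centre line of the jaws, within the pads' length; the fingertips stand robot.finger_overhang ahead of it and the grasp point (between the pads) lies 2 mm behind it (robot.finger_overhang is the distance from the TCP to the fingertips, in m); z points along the fingers, y is the direction in which the jaws open and shut (so a half turn about z gives the same grasp; the last joint's range is limited). The gripper opens to 87 mm and grips with 3 to 60 N. Pads are 19 mm wide; open, the fingers measure 117 mm over their backs; the gripper's body (75 mm by 190 mm) begins 51 mm behind the grasp point.
Start: joints at [-1.425, 0.527, 1.433, -0, 1.181, -0.178], TCP at [0.199, -0.592, 0.201] pointing down, gripper open.
Joint ranges: [-3.08, 3.08], [-0.75, 2.2], [0.22, 2.44], [-1.43, 4.57], [0, 2.65], [-2.85, 2.85]. Speed limits (rad/s): [2.79, 2.79, 3.14, 3.14, 3.14, 3.14].

INTERFACE

Orientations are given as a unit quaternion [x, y, z, w].
In Python, from rig import robot gives the robot as it stands. The module is installed in compiled form; this text tells all that it offers.
- The arm moves only by the tool step_arm, never from a script. Its arguments are lists of equal length, an entry for each row: "slide": the shift along the tool's x, y, z in mm, a list of three; "twist": the turn about the tool's z in degrees. A call has 1 to 20 rows; each row shifts and turns the commanded pose from where the row before left it, along the tool's axes as they then stand; what a row does not reach is not made up. A row lasts 1/12 s, in which the tool goes at most 41.7 mm and 7.16 degrees, less where a joint would pass 70% of its speed; a pose out of reach is approached as far as the arm can. A call is refused whole if a number of a shift passes 41.7 or a number of a turn 7.16, either way. A call with a gripper value outside its range is refused whole. "jaw" is the finger opening in mm, from 0 to 87, set as the call begins (left out, the last holds). The fingers move at their own pace and stop on an object; "force" is the grip in N (left out, the last holds). Time passes only in rows, so rows that do not move let the fingers close. It gives the time, the measured TCP pose, the force and the opening at its end, in the units of the state.
- robot.get_obs(): the state, without advancing time (a new reading comes with each control period).
- robot.camera(name): name is "scene" or "top" or "wrist"; returns a dict with "color" (400x640x3 uint8, blue, green, red), "depth" (400x640 float32, m along the optical axis (not along the pixel's ray), 0 where there is no reading), "camera_matrix" (3x3 intrinsics, pixels), "origin" and "orientation" of the camera in the world. Camera axes: x right, y down, z forward; pixel columns grow to the right and rows downward; lengths in m; the calibration is good to about 2 mm. A picture is of the moment at which its call begins.
- robot.hand_in(): hands the job in, once; it reports no verdict.
The state is a dict: "time": time; "q": joint angles; "joint_velocities": joint speeds; "joint_torque": joint torques, N m; "position": TCP position; "tool_rot": TCP orientation; "ft_force": force on the tool from outside, world axes, zero at the start; "moment": the same for the moment, N m; "grip_width": finger opening in m.
Only numpy, scipy, OpenCV 4.12 (cv2) and the standard library are available. Lean on these libraries where they do the work, as an engineer would, in place of code of your own. Each camera call takes 0.05 s, during which the arm holds its last target.

## Working session

There is one attempt and no reset: what is moved stays moved. The work goes in short steps, Python scripts to look and compute and a tool call to move; the robot and the scene stay as the last step left them, time stands still between calls to the robot, and variables do not carry over. Pictures are saved under pics/ and viewed, and the job is handed in when it is done.

Besides the shell and the picture viewer there is one more tool, called after "Request:" as name(argument=value, ...) on one line, values as JSON. step_arm: Moves the arm, as the interface text tells. Its arguments: {"type":"object","properties":{"slide":{"type":"array","items":{"type":"array","items":{"type":"number"}}},"twist":{"type":"array","items":{"type":"number"}},"jaw":{"type":"number"},"force":{"type":"number"}},"required":["slide","twist"]}

```bash
mkdir -p pics
python3 - <<'E'
from rig import robot
import cv2,numpy as np
print(robot.get_obs(), robot.finger_overhang)
for n in ["scene","top"]:
    c=robot.camera(n); cv2.imwrite(f"pics/{n}0.png",c["color"]); np.savez(f"{n}0.npz",**c)
    print(n,c["camera_matrix"],c["origin"],c["orientation"])
E
```

```text
{'time': 0.0, 'q': array([-1.42552384e+00,  5.28451225e-01,  1.43389332e+00,  2.11967044e-05,
        1.18138775e+00, -1.78499622e-01]), 'joint_velocities': array([-0.00119712, -0.00234558, -0.00064055, -0.00070948,  0.00086457,
       -0.00136704]), 'joint_torque': array([ 6.80958556e-05, -4.40043783e+01, -1.76591510e+01,  6.33227010e-02,
        5.81189117e-02, -1.50300484e-04]), 'position': array([ 0.19876173, -0.59174114,  0.20018372]), 'tool_rot': array([ 9.86925130e-01,  1.61175811e-01,  2.75719846e-05, -1.06951212e-03]), 'ft_force': array([-0.72431971, -0.39857156, -0.75057166]), 'moment': array([-0.05191681, -0.03201763, -0.01935225]), 'grip_width': 0.0867921603635788} 0.017
scene [[379.49074359   0.         319.97755451]
 [  0.         379.49074359 204.49963554]
 [  0.           0.           1.        ]] [1.08766625 0.56659773 0.81665936] [ 0.35299871  0.84239794 -0.37831115 -0.15046027]
top [[490.94626846   0.         326.44149287]
 [  0.         490.94626846 207.13431681]
 [  0.           0.           1.        ]] [0.32908956 0.01899461 1.49228145] [-0.70211491  0.70744445 -0.05783879  0.05667166]
```

View pics/scene0.png

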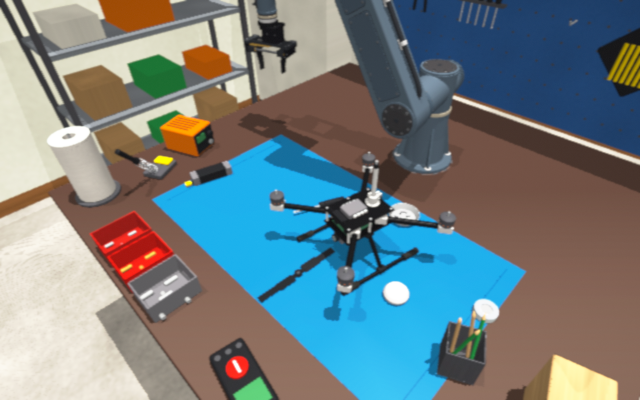

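View pics/top0.png

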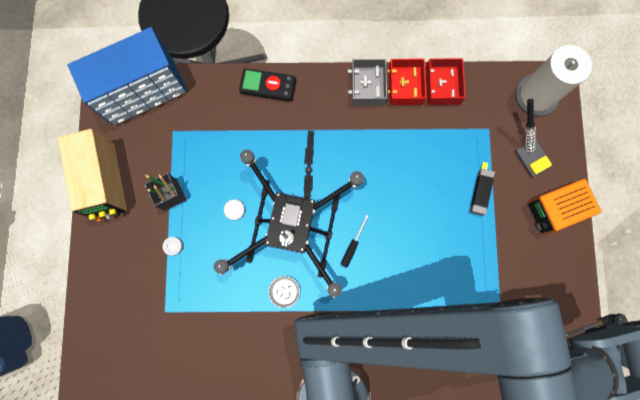

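The scene view shows the mast at about (375,180). The top view shows the drone around (290,222) and its mast near (286,238). I'll zoom in on both.

Run:
```python
import cv2,numpy as np
a=cv2.imread("pics/top0.png")[190:270,240:340]; b=cv2.imread("pics/scene0.png")[150:220,325:425]
cv2.imwrite("pics/z0.png",np.hstack([cv2.resize(a,(400,320),interpolation=cv2.INTER_CUBIC),cv2.resize(b,(400,320),interpolation=cv2.INTER_CUBIC)]))
cv2.imwrite("pics/z0.png",np.hstack([cv2.resize(a,None,fx=4,fy=4,interpolation=2),np.pad(cv2.resize(b,None,fx=4,fy=4,interpolation=2),((0,40),(0,0),(0,0)))]))
```

```text
(no output)
```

View pics/z0.png

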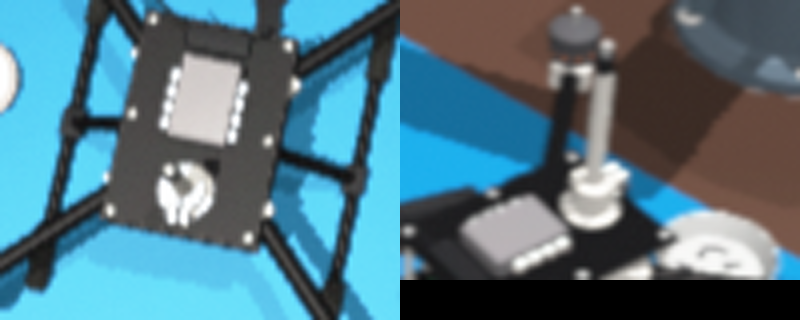

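Right half of the zoom: stud tip at about scene pixel (376,161), collar top at about (374,194). Left half: collar at about top pixel (286,237). I'll triangulate these and compare with the motor centroid.

```bash
cat > h.py <<'E'
import numpy as np
from scipy.spatial.transform import Rotation as R
def ray(c,uv):
    K=c["camera_matrix"]; d=np.linalg.solve(K,[uv[0],uv[1],1.]); return np.array(c["origin"]),R.from_quat(c["orientation"]).as_matrix()@d
def onz(c,uv,z):
    o,d=ray(c,uv); return o+d*(z-o[2])/d[2]
def proj(c,p):
    q=R.from_quat(c["orientation"]).as_matrix().T@(np.array(p)-c["origin"]); q=c["camera_matrix"]@q; return q[:2]/q[2]
def dep(c,uv):
    o,d=ray(c,uv); u,v=map(int,np.round(uv)); return o+d*c["depth"][v,u]
E
python3 - <<'E'
from h import *
T=dict(np.load("top0.npz"));S=dict(np.load("scene0.npz"))
np.set_printoptions(precision=4,suppress=True)
for m in [(247,156),(357,178),(222,266),(335,289)]: print("motor",onz(T,m,.17),dep(T,m))
M=np.array([onz(T,m,.17) for m in [(247,156),(357,178),(222,266),(335,289)]])
c=M.mean(0); f=(M[0]+M[1]-M[2]-M[3]); f/=np.linalg.norm(f); print("centre",c,"nose",f,"socket",c-.045*f, "yaw",np.degrees(np.arctan2(f[1],f[0])))
print("collar top",onz(T,(286.2,237.5),.173)," collar scene",onz(S,(374.2,194.5),.173))
print("stud scene",onz(S,(376.2,161.2),.281)," tubetop scene",onz(S,(375.8,167.5),.265))
s=onz(S,(376.2,161.2),.279); print("proj stud in top",proj(T,s), proj(T,[*s[:2],.173]))
print(dep(T,(286,237)),dep(T,(284,235)),dep(S,(375,180)),dep(S,(376,164)))
E
```

```text
motor [0.6908 0.2354 0.17  ] [0.693  0.2367 0.1619]
motor [ 0.6261 -0.0689  0.17  ] [ 0.6274 -0.0693  0.1641]
motor [0.3878 0.2967 0.17  ] [0.388  0.2977 0.165 ]
motor [ 0.3248 -0.0051  0.17  ] [ 0.3248 -0.0052  0.1631]
centre [0.5074 0.1145 0.17  ] nose [ 0.9792 -0.2027  0.    ] socket [0.4633 0.1237 0.17  ] yaw -11.693831927715454
collar top [0.4627 0.1251 0.173 ]  collar scene [0.4606 0.1293 0.173 ]
stud scene [0.4657 0.1283 0.281 ]  tubetop scene [0.4684 0.131  0.265 ]
proj stud in top [282.1441 232.9441] [285.6049 237.2513]
[0.4608 0.123  0.2051] [0.4596 0.1232 0.266 ] [0.4653 0.1303 0.2242] [0.4663 0.129  0.2733]
```

Four readings agree: the mast is at about (0.464, 0.126), with its top at about 0.28 as expected. I'll rise and swing over along an outer path.

Request:
step_arm(slide=[[14, -3, -16], [28, -5.5, -16], [28, -5.5, -16], [28, -5.5, -16], [28, -5.5, -16], [28, -5.5, -16], [28, -5.5, -16], [28, -5.5, -16], [28, -5.5, -16], [28, -5.5, -16], [14, -5, 0]], twist=[0, 0, 0, 0, 0, 0, 0, 0, 0, 0, 0])

```text
time: 1.02
position: [0.4496, -0.4484, 0.3644]
tool_rot: [0.987, 0.163, 0.002, 0.003]
ft_force: [-0.2, -0.8, 0.8]
grip_width: 0.0871
```

Request:
step_arm(slide=[[5, -13, 0], [10, -27, 0], [10, -28, 0], [10, -28, 0], [10, -28, 0], [10, -28, 0], [10, -28, 0], [10, -28, 0], [10, -28, 0], [10, -28, 0], [10, -28, 0], [10, -28, 0], [10, -28, 0], [10, -28, 0], [10, -28, 0], [10, -28, 0], [10, -28, 0], [9, -28, 0], [8, -28, 0], [4, -20, 0]], twist=[0, 0, 0, 0, 0, 0, 0, 0, 0, 0, 0, 0, 0, 0, 0, 0, 0, 0, 0, 0])

```text
time: 2.68
position: [0.4495, 0.1195, 0.3593]
tool_rot: [0.987, 0.161, -0.002, -0.0]
ft_force: [0.9, 0.5, 0.5]
grip_width: 0.0869
```

Request:
step_arm(slide=[[0, 0, 0], [0, 0, 0]], twist=[0, 0])

```text
time: 2.85
position: [0.4499, 0.1181, 0.3596]
tool_rot: [0.987, 0.162, -0.002, 0.0]
ft_force: [0.3, 0.2, -0.1]
grip_width: 0.087
```

Run:
```python
from h import *
from rig import robot
import cv2
np.set_printoptions(precision=4,suppress=True)
o=robot.get_obs(); print(o["time"],o["q"],o["position"],o["ft_force"]); r=R.from_quat(o["tool_rot"]).as_matrix(); print(r)
for n in ["wrist","scene"]:
    c=robot.camera(n); cv2.imwrite(f"pics/{n}1.png",c["color"]); np.savez(f"{n}1.npz",**c)
    print(c["origin"],c["orientation"],[proj(c,[.464,.126,z]) for z in (.173,.273,.281)])
```

```text
2.85 [ 0.0168  0.1401  1.5769 -0.0013  1.4281  1.2625] [0.4499 0.1181 0.3596] [ 0.2651  0.2359 -0.1423]
[[ 0.9475  0.3196 -0.0035]
 [ 0.3196 -0.9476 -0.0013]
 [-0.0038  0.0001 -1.    ]]
[0.5279 0.1426 0.5419] [ 0.8031 -0.5767 -0.0872  0.1219] [array([313.1174, 170.576 ]), array([311.9033, 188.5725]), array([311.7689, 190.565 ])]
[1.0877 0.5666 0.8167] [ 0.353   0.8424 -0.3783 -0.1505] [array([372.3766, 194.536 ]), array([375.6158, 163.2114]), array([375.8954, 160.5081])]
```

View pics/wrist1.png

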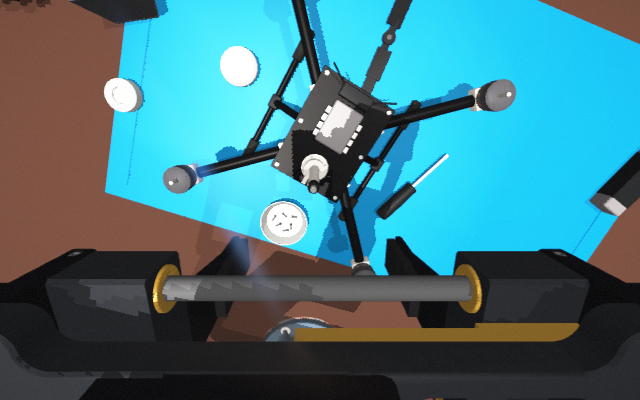

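The wrist view shows the mast's black plug and stud at about (313,186) and the collar at about (315,165). I'll zoom in for a precise reading.

Run:
```python
import cv2,numpy as np
a=cv2.imread("pics/wrist1.png")[140:200,280:350]; b=cv2.imread("pics/scene1.png")[150:210,350:400]
cv2.imwrite("pics/z1.png",np.hstack([cv2.resize(x,None,fx=6,fy=6,interpolation=2) for x in (a,b)]))
```

```text
(no output)
```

View pics/z1.png

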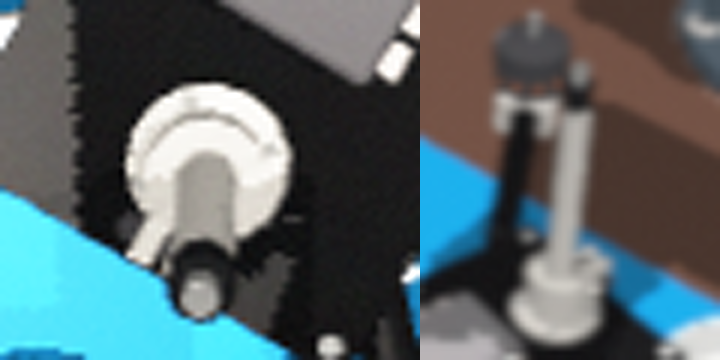

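Run:
```python
from h import *
from rig import robot
np.set_printoptions(precision=4,suppress=True)
W=dict(np.load("wrist1.npz"));S=dict(np.load("scene1.npz"))
a=onz(W,(313.3,189.3),.281); b=onz(W,(314.5,170),.173); s=onz(S,(376.5,161.3),.281)
print(a,b,s)
p=robot.get_obs(); r=R.from_quat(p["tool_rot"]).as_matrix()
for t in (a,b,s,(a+b+s)/3): print((r.T@(np.array([t[0],t[1],.243])-p["position"])*1000).round(1))
```

```text
[0.4657 0.125  0.281 ] [0.4653 0.1245 0.173 ] [0.4656 0.1291 0.281 ]
[ 16.7  -2.8 117.2]
[ 16.2  -2.4 117.2]
[ 17.9  -6.7 117.2]
[ 16.9  -4.  117.2]
```

Wrist, top and scene agree to within about 4 mm. I'll centre and descend to TCP z of about 0.243. That leaves the gripper body about 15 mm above the stud and the tips about 50 mm above the collar.

Request:
step_arm(slide=[[8, -2, 0], [9, -1.5, 0], [0, 0, 10], [0, 0, 15], [0, 0, 15], [0, 0, 15], [0, 0, 15], [0, 0, 15], [0, 0, 15], [0, 0, 11], [0, 0, 6], [0, 0, 0], [0, 0, 0]], twist=[0, 0, 0, 0, 0, 0, 0, 0, 0, 0, 0, 0, 0])

```text
time: 4.03
position: [0.467, 0.127, 0.2438]
tool_rot: [0.987, 0.161, -0.0, -0.0]
ft_force: [-0.4, -0.6, 1.2]
grip_width: 0.087
```

Run:
```python
from h import *
from rig import robot
import cv2
np.set_printoptions(precision=4,suppress=True)
o=robot.get_obs(); print(o["time"],o["position"],o["ft_force"]); r=R.from_quat(o["tool_rot"]).as_matrix(); print(r)
im=[]
for n in ["wrist","scene"]:
    c=robot.camera(n); cv2.imwrite(f"pics/{n}2.png",c["color"]); np.savez(f"{n}2.npz",**c)
    print(c["origin"],[proj(c,[.465,.126,z]) for z in (.173,.273,.281)], [proj(c,o["position"]+r@[0,y,0]) for y in (-.043,0,.043)])
```

```text
4.0333 [0.467  0.127  0.2438] [-0.4358 -0.5636  1.1586]
[[ 0.9482  0.3178 -0.0007]
 [ 0.3178 -0.9482 -0.    ]
 [-0.0006 -0.0002 -1.    ]]
[0.5445 0.1511 0.4263] [array([315.1597, 211.2052]), array([314.2884, 262.4898]), array([314.1746, 269.1852])] [array([253.3467, 239.6049]), array([314.219 , 239.6023]), array([375.0785, 239.5997])]
[1.0877 0.5666 0.8167] [array([372.1333, 194.7154]), array([375.3567, 163.3861]), array([375.6349, 160.6823])] [array([390.8296, 178.0823]), array([374.1703, 173.4979]), array([358.0189, 169.0532])]
```

View pics/wrist2.png

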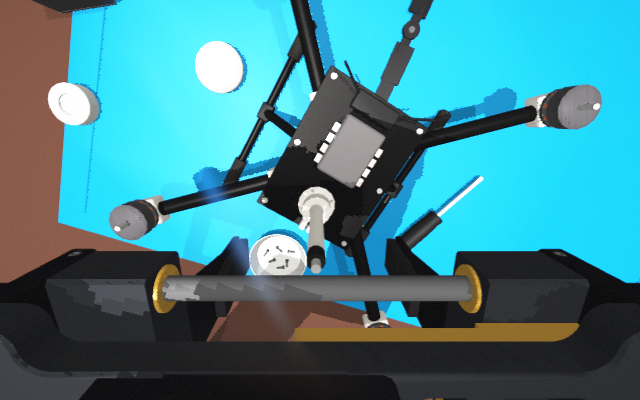

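View pics/scene2.png

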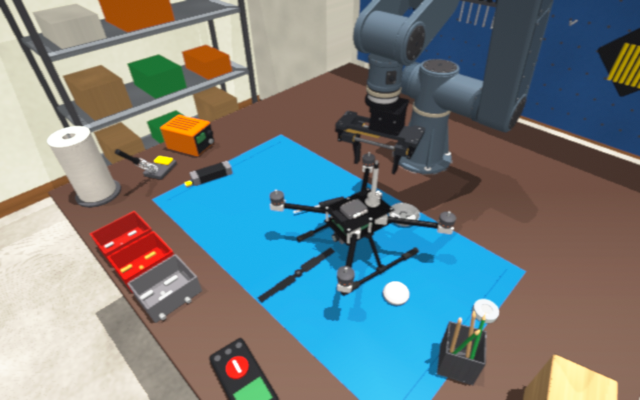

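The wrist view shows the stud at about (316,268), between the fingers at about x 245 and 390. I'll measure the centring from the tube's edges.

Run:
```python
from h import *
import cv2
np.set_printoptions(precision=4,suppress=True)
W=dict(np.load("wrist2.npz")); im=W["color"]
cv2.imwrite("pics/z2.png",cv2.resize(im[180:290,235:400],None,fx=4.8,fy=4.8,interpolation=2))
g=cv2.cvtColor(im,cv2.COLOR_BGR2GRAY)
for r in (228,235,240,245,250,260,268): print(r,g[r,300:332])
P=np.array([0.467,0.127,.2438])
print([proj(W,P+np.array([0,0,dz])) for dz in (-.03,-.01,0,.03,.037)])
```

```text
228 [249 255 255 255 224 140 171 254 255 236 164 168 169 172 170 171 173 175
 176 175 174 172 170 113  44  19  18  17  18  18  19  20]
235 [192 192 191 191 192 192 191 191 182 162 166 167 168 171 174 174 175 173
 176 174 174 173 169 141  66  15  20  18  17  18  17  18]
240 [116 115 115 125 181 192 190 192 175 165 168 169 170 171 170 172 174 176
 177 175 174 173 173 171 194 184 163  98  33  14  16  17]
245 [242 170 116 115 115 114 120 158 167 166 166 168 145 109  99 100  98  80
 119 158 170 173 171 167 188 187 187 185 185 146 116 115]
250 [233 226 239 249 199 113 114 124  68  20  17  22  21  23  22  21  23  23
  24  21  26  24  23  29 100 176 185 147 113 115 114 117]
260 [180 166 222 233 232 251 191  31  31  28  30  59 110 129 131 132 129 126
 125 118  66  31  35  34  29  77 105 113 114 114 116 114]
268 [167 166 164 151 200 168 124 116 110  82  76 155 180 179 178 180 181 179
 180 183 155  98  99 109 113 112 114 112 115 114 115 114]
[array([314.5011, 224.3707]), array([314.2971, 234.0214]), array([314.1804, 239.5447]), array([313.7512, 259.8503]), array([313.6293, 265.6169])]
```

View pics/z2.png

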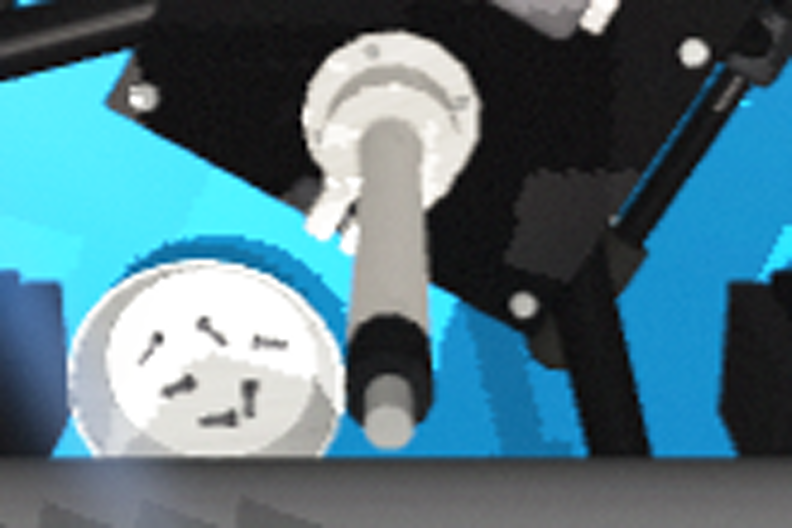

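The tube's centre is about 316, against a finger midpoint of about 316.6, so it is centred across the jaws. Along x it is about 1.5 mm towards the base. I'll correct that, close to 20 mm, and look again.

Request:
step_arm(slide=[[-1.5, 0, 0], [0, 0, 0], [0, 0, 0], [0, 0, 0], [0, 0, 0], [0, 0, 0], [0, 0, 0], [0, 0, 0], [0, 0, 0], [0, 0, 0], [0, 0, 0], [0, 0, 0]], twist=[0, 0, 0, 0, 0, 0, 0, 0, 0, 0, 0, 0], jaw=20, force=4)

```text
time: 5.13
position: [0.4654, 0.1267, 0.2441]
tool_rot: [0.987, 0.161, -0.0, 0.0]
ft_force: [0.7, -0.5, 0.8]
grip_width: 0.0218
```

Run:
```python
from h import *
from rig import robot
import cv2
o=robot.get_obs(); print(o["position"],o["ft_force"],o["grip_width"])
c=robot.camera("wrist"); cv2.imwrite("pics/z3.png",cv2.resize(c["color"][180:290,235:400],None,fx=4.8,fy=4.8,interpolation=2))
```

```text
[0.46539902 0.12667308 0.24410926] [ 0.65630798 -0.49886463  0.820564  ] 0.02182729808880689
```

View pics/z3.png

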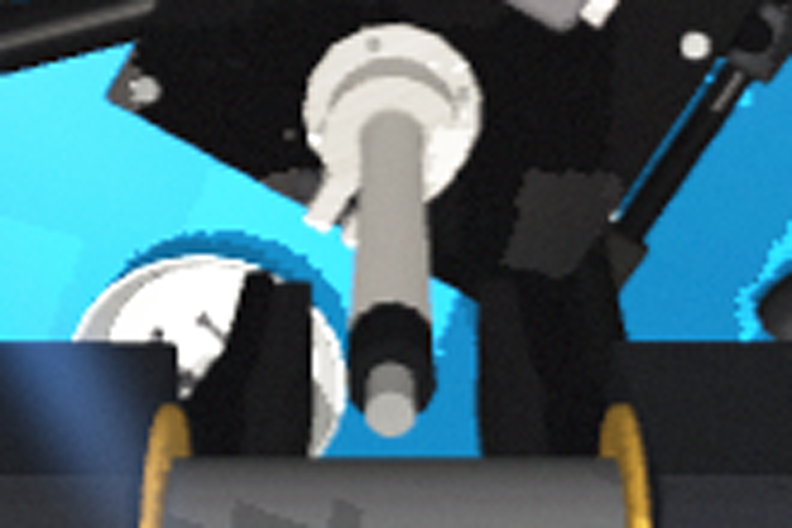

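The finger midpoint is at about 395 and the tube at about 391 (zoomed px), so the offset is about 0.5 mm to −y. I'll nudge and close gently.

Request:
step_arm(slide=[[0, -0.5, 0], [0, 0, 0], [0, 0, 0], [0, 0, 0], [0, 0, 0], [0, 0, 0]], twist=[0, 0, 0, 0, 0, 0], jaw=8, force=5)

```text
time: 5.68
position: [0.4652, 0.1271, 0.2441]
tool_rot: [0.987, 0.161, -0.0, -0.0]
ft_force: [-0.4, 0.7, -0.0]
grip_width: 0.0115
```

Run:
```python
from h import *
from rig import robot
import cv2
for i in range(3):
  o=robot.get_obs(); print(o["position"],o["ft_force"],o["moment"],o["grip_width"])
  c=robot.camera("wrist")
cv2.imwrite("pics/z4.png",cv2.resize(c["color"][180:290,235:400],None,fx=4.8,fy=4.8,interpolation=2))
```

```text
[0.46521998 0.12714967 0.24412539] [-0.40805962  0.70268194 -0.04341035] [ 0.02108354 -0.0122469  -0.03588657] 0.011508038478703284
[0.46524314 0.12714255 0.24414496] [ 0.04461808  0.03119842 -0.11431454] [ 0.05248032 -0.01966292  0.02279899] 0.01135378435736217
[0.46526337 0.12714798 0.2441464 ] [ 0.34792623 -0.59141666  0.25578185] [-0.03384883 -0.00684498  0.05528572] 0.010954358505107842
```

View pics/z4.png

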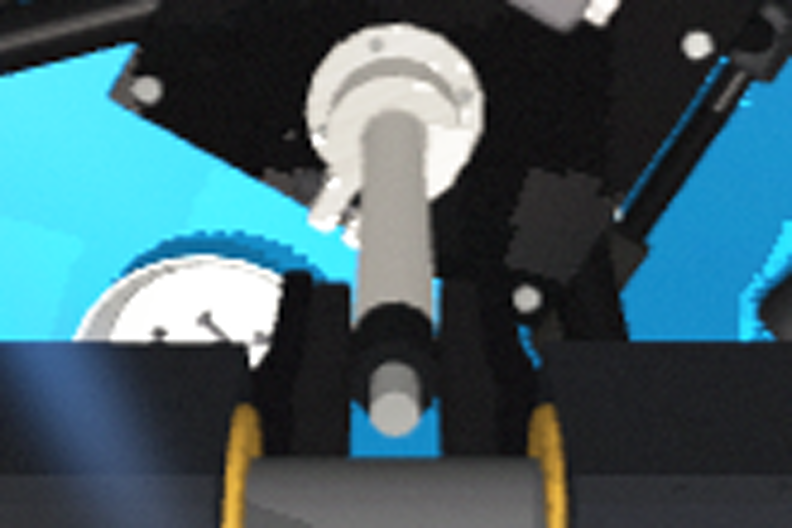

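The jaws have closed at about 11.5 mm on the 12 mm tube, and the side force is within the noise. I'll raise the grip slightly and lift a first slow 8 mm.

Request:
step_arm(slide=[[0, 0, 0], [0, 0, 0], [0, 0, 0], [0, 0, -1], [0, 0, -1], [0, 0, -1], [0, 0, -1], [0, 0, -1], [0, 0, -1], [0, 0, -1], [0, 0, -1], [0, 0, 0], [0, 0, 0]], twist=[0, 0, 0, 0, 0, 0, 0, 0, 0, 0, 0, 0, 0], force=9)

```text
time: 6.92
position: [0.4653, 0.1271, 0.2522]
tool_rot: [0.987, 0.161, 0.0, 0.0]
ft_force: [-0.7, 0.8, -1.2]
grip_width: 0.0112
```

Run:
```python
from h import *
from rig import robot
import cv2
for i in range(3):
  o=robot.get_obs(); print(o["position"],o["ft_force"],o["moment"],o["grip_width"])
  c=robot.camera("wrist")
s=robot.camera("scene")
cv2.imwrite("pics/z5.png",np.hstack([cv2.resize(x,None,fx=4,fy=4,interpolation=2) for x in (c["color"][180:290,260:370],s["color"][120:230,335:415])]))
```

```text
[0.46531056 0.12713356 0.25224424] [-0.6929086   0.7732045  -1.16952894] [-0.03512253 -0.01634895 -0.00812068] 0.011230305185456103
[0.46524234 0.12715327 0.25216137] [-0.36986417  0.32318486 -0.55684616] [-0.04911511  0.06023657 -0.0093493 ] 0.011041232609744139
[0.46520119 0.12712869 0.25212177] [ 0.38285552  0.38622084 -0.4733042 ] [-0.01581542 -0.03544504 -0.00814648] 0.011397015387925374
```

View pics/z5.png

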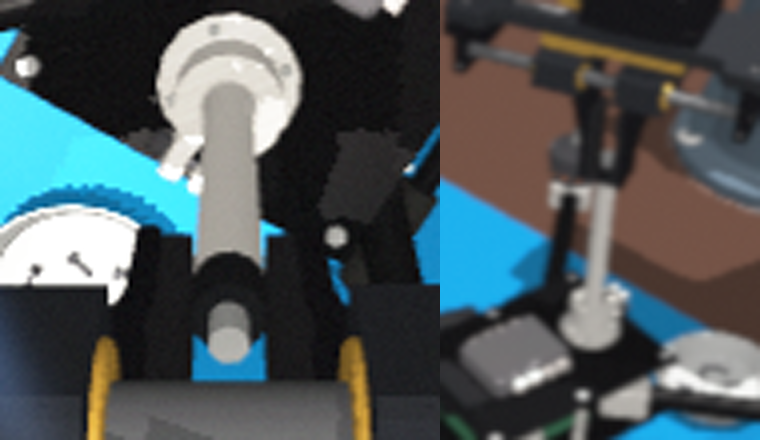

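The stud sits at the same place relative to the fingers (row about 265.8), so there is no slip, and forces are within noise. Continuing another 26 mm to 34 mm in total.

Request:
step_arm(slide=[[0, 0, -1], [0, 0, -1.5], [0, 0, -2], [0, 0, -2], [0, 0, -2], [0, 0, -2], [0, 0, -2], [0, 0, -2], [0, 0, -2], [0, 0, -2], [0, 0, -2], [0, 0, -2], [0, 0, -1.5], [0, 0, -1], [0, 0, -1], [0, 0, 0], [0, 0, 0]], twist=[0, 0, 0, 0, 0, 0, 0, 0, 0, 0, 0, 0, 0, 0, 0, 0, 0])

```text
time: 8.53
position: [0.4653, 0.1272, 0.2782]
tool_rot: [0.987, 0.161, 0.0, 0.0]
ft_force: [0.0, 0.2, -0.3]
grip_width: 0.0115
```

Run:
```python
from h import *
from rig import robot
import cv2
for i in range(2):
  o=robot.get_obs(); print(o["position"],o["ft_force"],o["moment"],o["grip_width"])
  c=robot.camera("wrist")
s=robot.camera("scene")
cv2.imwrite("pics/z6.png",np.hstack([cv2.resize(x,None,fx=4,fy=4,interpolation=2) for x in (c["color"][170:280,260:370],s["color"][120:230,335:415])]))
```

```text
[0.46525124 0.12715393 0.27815084] [ 0.00481756  0.19705094 -0.34044296] [-0.02140388 -0.0014274  -0.01073115] 0.011460511256321729
[0.46520799 0.12714494 0.27810358] [-0.36510124 -0.8598756  -0.69554141] [0.02107548 0.02226268 0.00126418] 0.011263118620358767
```

View pics/z6.png

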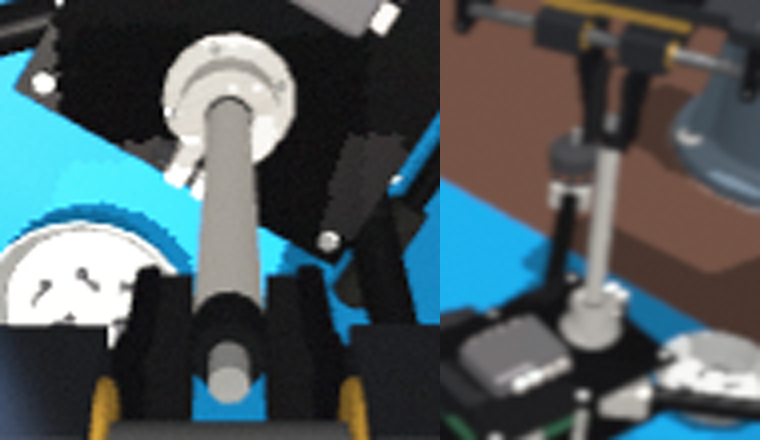

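The tape's upper edge is just showing at the mouth (left image, about (228,100)), which is what a 34 mm lift should give. Now the last 6 mm, slowly.

Request:
step_arm(slide=[[0, 0, -1], [0, 0, -1], [0, 0, -1], [0, 0, -1], [0, 0, -1], [0, 0, -1], [0, 0, 0], [0, 0, 0], [0, 0, 0], [0, 0, 0], [0, 0, 0], [0, 0, 0], [0, 0, 0], [0, 0, 0], [0, 0, 0], [0, 0, 0]], twist=[0, 0, 0, 0, 0, 0, 0, 0, 0, 0, 0, 0, 0, 0, 0, 0])

```text
time: 10.02
position: [0.4653, 0.1271, 0.2841]
tool_rot: [0.987, 0.161, 0.0, -0.0]
ft_force: [0.0, -0.1, -0.6]
grip_width: 0.0112
```

Run:
```python
from h import *
from rig import robot
import cv2
for i in range(2):
  o=robot.get_obs(); print(o["position"],o["ft_force"],o["moment"],o["grip_width"],o["tool_rot"])
  c=robot.camera("wrist")
s=robot.camera("scene"); t=robot.camera("top"); 
T0=np.load("top0.npz")["color"]
for m in [(247,156),(222,266),(357,178)]:
  a=cv2.cvtColor(T0,6)[m[1]-12:m[1]+12,m[0]-12:m[0]+12]; b=cv2.cvtColor(t["color"],6)[m[1]-20:m[1]+20,m[0]-20:m[0]+20]
  print("shift",np.array(cv2.minMaxLoc(cv2.matchTemplate(b,a,5))[3])-8)
cv2.imwrite("pics/z7.png",np.hstack([cv2.resize(x,None,fx=4,fy=4,interpolation=2) for x in (c["color"][170:280,260:370],s["color"][120:230,335:415])]))
```

```text
[0.46525587 0.12714161 0.28414854] [ 0.02787268 -0.11922813 -0.55065859] [ 0.04318743 -0.01359361  0.06254341] 0.011153882502562436 [ 9.86926326e-01  1.61172043e-01  4.44769500e-06 -6.85117018e-06]
[0.46523214 0.12716705 0.28414626] [ 0.42048665  0.30962639 -0.97771333] [ 0.04103607  0.01561265 -0.02493467] 0.011450779615130859 [ 9.86919392e-01  1.61214493e-01 -1.75666597e-05 -8.64505074e-06]
shift [0 0]
shift [0 0]
shift [0 0]
```

View pics/z7.png

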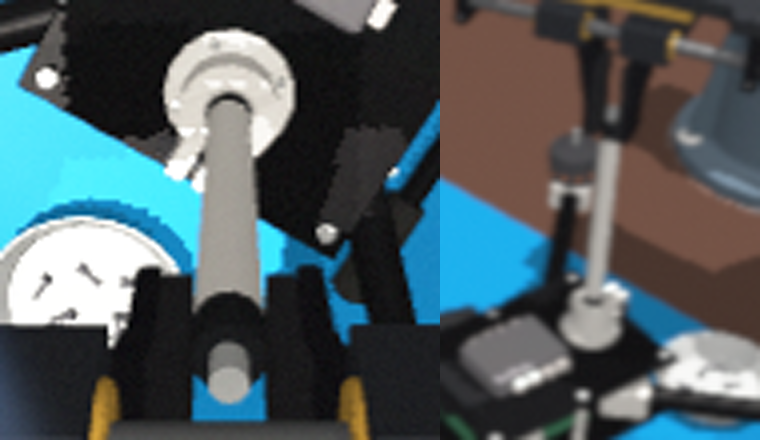

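A thin dark band shows at the mouth, but it's small in this view. I'll magnify it and check the band's visible height against what it should be.

Run:
```python
from h import *
from rig import robot
import cv2
np.set_printoptions(precision=1,suppress=True)
c=robot.camera("wrist"); s=robot.camera("scene")
cv2.imwrite("pics/z8.png",np.hstack([cv2.resize(x,None,fx=14,fy=14,interpolation=0) for x in (c["color"][174:214,302:330],s["color"][170:210,358:386])]))
print([proj(c,[.4652,.1265,z]) for z in (.173,.179,.2)],[proj(s,[.4652,.127,z]) for z in (.173,.179,.2)])
g=cv2.cvtColor(c["color"],6); print(g[190:206,311:324])
g=cv2.cvtColor(s["color"],6); print(g[186:202,366:382])
g=cv2.cvtColor(np.load("scene0.npz")["color"],6); print(g[186:202,366:382])
```

```text
[array([315.6, 198. ]), array([315.6, 199.5]), array([315.5, 205.2])] [array([372.4, 194.9]), array([372.6, 193.2]), array([373.2, 186.9])]
[[240 245 246 246 233 220 239 243 244 245 231 217 220]
 [223 242 247 246 229 217 220 241 246 246 231 219 220]
 [218 220 219 207 193 191 182 190 212 221 219 218 218]
 [213 205 187 172 123  80  68  91 124 166 201 217 223]
 [213 185 125  59  34  26  25  29  33  78 158 197 214]
 [197 127  51  67 135 153 155 131  95  51  74 164 205]
 [157  77  96 143 155 158 160 159 155 150  81 129 190]
 [148 113 140 153 157 161 158 158 159 156 110  86 174]
 [129 130 150 157 156 161 159 157 157 153 150 135 185]
 [152 140 152 157 158 158 160 161 157 155 150 155 217]
 [170 151 151 158 158 160 159 160 158 154 151 143 225]
 [174 151 154 156 161 160 160 161 157 155 153 179 239]
 [248 170 153 159 159 160 162 158 159 156 152 189 241]
 [218 171 153 157 159 160 160 159 160 157 152 179 240]
 [177 152 155 156 159 159 164 161 158 157 161 182 240]
 [175 149 154 158 161 162 160 160 158 155 160 181 239]]
[[ 48  70  82  87  96 118 147 169 177 168 132  83  60  58  58  58]
 [ 51  67  7
[... 1366 characters left out ...]
 191 222 244 244 209 138 102]
 [ 34  77 143 188 217 211 184 180 190 218 243 249 245 231 208 169]
 [ 45 120 211 235 233 219 187 181 186 199 224 235 243 250 249 227]
 [ 53 121 193 220 211 190 179 182 185 199 232 247 249 247 233 189]
 [ 57 116 175 206 210 199 190 190 201 223 243 249 242 216 173 136]
 [ 52 104 163 215 240 244 237 234 240 248 250 246 226 175 125 100]
 [ 79 113 155 212 245 252 253 253 253 253 249 231 204 166 111  80]
 [135 151 155 177 208 228 240 244 244 239 224 201 197 171 105  66]
 [170 170 160 164 173 183 194 201 203 199 189 179 164 128  73  47]
 [179 177 168 168 172 175 177 179 182 183 184 184 172 130  71  37]
 [192 199 187 174 173 174 177 178 181 183 189 208 207 161  91  40]]
```

View pics/z8.png

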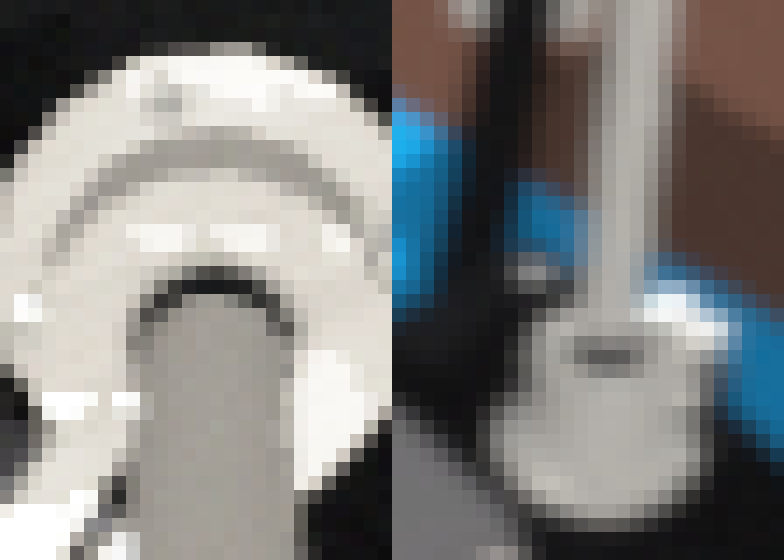

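The band is visible in both views, about 1.7 px tall in the wrist view (expected 1.5 px). The scene view is nearer 1.3 px against 1.75. I'll check for slip by comparing with the earlier pictures.

Run:
```python
import cv2,numpy as np
np.set_printoptions(precision=0,suppress=True,linewidth=160)
for n in (5,6,7):
    g=cv2.resize(cv2.imread(f"pics/z{n}.png",0),None,fx=.25,fy=.25,interpolation=3).astype(float)
    # scene column 373 -> 110+38 ; row 120.. ; wrist col 316->56
    print(n,"scene",g[66:82,110+37:110+40].mean(1)); print("  wrist",g[10:34,56:58].mean(1)); print("  stud",g[76:108,55:59].mean(1))
```

```text
5 scene [163. 165. 166. 167. 168. 170. 173. 173. 172. 173. 174. 174. 174. 175. 177. 176.]
  wrist [174. 162. 163. 179. 221. 226. 224. 226. 222. 218. 192. 168. 165. 165. 164. 164. 165. 165. 164. 162. 164. 164. 165. 166.]
  stud [117. 124. 124. 124. 124. 133. 169. 174. 174. 175. 175. 176. 178. 177. 155. 116. 109. 111. 107.  72.  58.  67.  74.  81.  85.  90.  94.  96.  99. 102. 106.
 109.]
6 scene [163. 164. 166. 167. 168. 170. 173. 172. 171. 159. 142. 161. 173. 175. 176. 176.]
  wrist [250. 238. 230. 227. 188. 161. 160. 187. 219. 220. 222. 231. 229. 194.  93. 142. 160. 160. 160. 160. 162. 162. 160. 160.]
  stud [ 20.  19.  21.  21.  21.  25.  24.  26.  26.  63. 114. 122. 120. 122. 120. 129. 165. 170. 170. 170. 171. 172. 175. 174. 152. 115. 107. 108. 104.  68.  57.
  65.]
7 scene [163. 165. 165. 166. 168. 170. 173. 162. 125.  93. 126. 169. 176. 176. 176. 176.]
  wrist [238. 231. 226. 180. 157. 158. 193. 218. 220. 222. 228. 218. 180.  75.  35. 144. 160. 159. 160. 160. 159. 161. 160. 160.]
  stud [ 20.  20.  20.  20.  19.  25.  26.  26.  29.  63. 114. 121. 120. 120. 119. 129. 164. 169. 168. 169. 170. 170. 172. 172. 155. 115. 106. 106. 103.  69.  58.
  64.]
```

The stud's profile relative to the fingers is identical at 8, 34 and 40 mm, so the mast hasn't slipped. The measured rise is 40.0 mm, the band has emerged, and the forces are near zero. Handing in.

Run:
```python
from rig import robot
robot.hand_in(); o=robot.get_obs(); print(o["time"],o["position"],o["ft_force"],o["grip_width"])
```

```text
the job is handed in; nothing more can be done
the job is handed in; nothing more can be done
```

The mast is drawn up and the arm is still holding it at the mark. I gripped it at 9 N, drew it straight up, and handed the job in after about 10 s.

**Last checks before hand-in:**
- **Height:** the tool's measured rise was 40.0 mm (0.2441 to 0.2841 m), the full distance to the mark.
- **No slip:** the stud stayed at the same pixels relative to the fingers at 8, 34 and 40 mm of lift.
- **Alignment and load:** the tool was vertical to within 0.001 rad, and wrist forces stayed at noise level, about 1 N or less.
- **Quadcopter:** the three motors I compared showed no shift in the top camera. I did not check the other bench items separately, but the path stayed well above them.

**Weaker or missing evidence:**
- **Band height:** the band spans only 1–2 pixels. The wrist view gave about 6–7 mm and the scene view about 4.5–5 mm, against the true 6 mm. Both fit within the 5 mm tolerance, but the height rests mainly on the measured rise and the no-slip check.
- **Position estimate:** the first camera estimates of the mast's position differed by up to about 4 mm, so I centred the jaws using the wrist view.
- **After hand-in:** no state could be read once the job was in, so the final second is unchecked.

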